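# Press the snap caps home before shaking

## Robot

A 6-joint arm with a two-finger parallel gripper is mounted at the origin on the work surface. World frame = base frame: x ahead of the robot, y to its left, z up, the work surface at z = 0. Lengths are in mm, angles in rad, forces in N, time in s.
With the tool pointing down it reaches from about 400 to 925 mm from the base axis. Payload 12.5 kg.
Tool frame: the origin (TCP) lies at the very end of the fingers, on their centre line; the grasp point (between the pads) lies 19 mm behind it; z points along the fingers, y is the line along which they close (so a half turn about z gives the same grasp; the last joint's range is limited). The gripper opens to 95 mm and grips with 3 to 60 N. Pads are 20 mm wide; open, the fingers measure 119 mm over their backs; the gripper's body (75 mm by 180 mm) begins 59 mm behind the grasp point.
Start: joints at [1.074, 0.491, 1.559, -0, 1.092, -0.106], TCP at [238.065, 577.903, 214.661] pointing down, gripper open.
Joint ranges: [-3.1, 3.1], [-0.84, 2.19], [0.05, 2.79], [-1.13, 4.28], [0.06, 2.93], [-2.69, 2.69]. Speed limits (rad/s): [2.22, 2.22, 2.79, 3.14, 3.14, 3.14].

## Interface

Orientations are given as a rotation vector (axis times angle).
In Python, from cell import * gives the robot as it stands. The module is installed in compiled form; this text tells all that it offers.
- The arm moves only by the tool carry_out, never from a script. Its argument "plan" is a list of rows, each a list of 4 numbers: the shift along the tool's x, y, z in m, then the turn about the tool's z in rad. In form: [[x, y, z, yaw], ...]. A call has 1 to 10 rows; each row is the pose to reach, as a shift and turn from the pose commanded when the call began, along the tool's axes at that moment; what a row does not reach only later rows make up. A row lasts 1/12 s, in which the tool goes at most 41.7 mm and 7.16 degrees, less where a joint would pass 70% of its speed; a pose out of reach is approached as far as the arm can. A call with a gripper value outside its range is refused whole. "grip" is the finger opening in m, from 0 to 0.0951, set as the call begins (left out, the last holds). The fingers move at their own pace and stop on an object; "newtons" is the grip in N (left out, the last holds). Time passes only in rows, so rows that repeat a pose let the fingers close. It gives the time, the measured TCP pose, the force, the opening and the grip force at its end, in the units of the state.
- sense(): the state, without advancing time (a new reading comes with each control period).
- read_camera(name): name is "scene" or "top" or "wrist"; returns the picture (400x640x3 uint8, red, green, blue); there is no depth.
- calibration(name): a dict with "fx", "fy", "cx", "cy" (pixels), "world_to_cam" (4x4, takes a point from world to camera coordinates). Camera axes: x right, y up, looking along -z (the intrinsics and any distortion apply to the point x, -y, -z); pixel columns grow to the right and rows downward; lengths in mm; the calibration is good to about 2 mm. A picture is of the moment at which its call begins: read the wrist's pose just before it. calibration takes no time and is no camera call; for the wrist camera it gives the pose at the moment of the call.
- hand_in(): hands the job in; it is judged then, once.
The state is a dict: "time_s": time; "joint_pos": joint angles; "joint_velocities": joint speeds; "tau": joint torques, N m; "eef_pos": TCP position; "orientation": TCP orientation; "wrist_force": force on the tool from outside, world axes, zero at the start; "wrist_torque": the same for the moment, N m; "grip_width": opening from 0.0 (shut) to 1.0 (fully open); "gripper_force": force on a finger pad.
Only numpy, scipy, OpenCV 4.12 (cv2) and the standard library are available. Lean on these libraries where they do the work, as an engineer would, in place of code of your own. Each camera call takes 0.05 s, during which the arm holds its last target. There are 200 camera calls.

## Task

Close three sample containers on the shaker by pressing their raised white caps gently straight down until they are fully home, one after the other: first the tall narrow vial, then the square bottle, last the wide pot, taking your fingertip off each before going to the next. Press the caps from above only: do not pick up, push aside or tip the containers. Leave the short narrow pot open (its cap stays raised) and disturb nothing else on the platform.

Things in the scene. Friction and masses are not known exactly. Their poses are not given: they have to be found in the camera images.
- shaker: fixed orbital shaker: beige box 270 x 340 mm with a black-matted platform, 260 (x) x 360 (y) mm, on top; the platform does not move. Origin: centre of its underside on the bench; the platform's top is 80 mm above it.
- vial: the tall narrow round vial: loose, clear greyish plastic, 38 mm diameter, body 75 mm high, white snap cap 40 mm diameter; cap top 95 mm above the underside when fully raised, 87 mm when home. About 0.1 kg, stands free on the shaker platform. Origin: centre of its underside; z up.
- bottle: the square bottle: loose, clear greyish plastic, 46 x 46 mm, body 58 mm high, square white snap cap 42 x 42 mm; cap top 78 mm above the underside when fully raised, 70 mm when home. About 0.13 kg, stands free on the shaker platform. Origin: centre of its underside; z up.
- pot: the wide round pot: loose, clear greyish plastic, 64 mm diameter, body 45 mm high, white snap cap 66 mm diameter; cap top 65 mm above the underside when fully raised, 57 mm when home. About 0.13 kg, stands free on the shaker platform. Origin: centre of its underside; z up.
- stub: the short narrow round pot, to be left open: loose, clear greyish plastic, 38 mm diameter, body 36 mm high, white cap 40 mm diameter, top 56 mm above the underside when fully raised. Stands free on the shaker platform. Origin: centre of its underside; z up.
- vial_top (a point): centre of the top face of the vial's cap (the spot to press); moves down with the cap. The cap is a 12 mm thick white disc or block about as wide as the vial; while it is raised a dark neck shows under it. Pressing it with more than about 35 N counts as rough.
- bottle_top (a point): centre of the top face of the bottle's cap (the spot to press); moves down with the cap. The cap is a 12 mm thick white disc or block about as wide as the bottle; while it is raised a dark neck shows under it. Pressing it with more than about 35 N counts as rough.
- pot_top (a point): centre of the top face of the pot's cap (the spot to press); moves down with the cap. The cap is a 12 mm thick white disc or block about as wide as the pot; while it is raised a dark neck shows under it. Pressing it with more than about 35 N counts as rough.
- stub_top (a point): centre of the top face of the stub's cap (the spot to press); moves down with the cap. The cap is a 12 mm thick white disc or block about as wide as the stub; while it is raised a dark neck shows under it. Pressing it with more than about 35 N counts as rough.
- vial_cap (a joint): how far the vial's cap is pushed down, m: 0 to 0.002 at the start (raised), 0.008 fully home (within 1.5 mm is home enough). It slides straight down its neck against about 6 N of friction and stays where it is left; at the bottom it meets a stiff springy stop (about 10 N/mm).
- bottle_cap (a joint): how far the bottle's cap is pushed down, m: 0 to 0.002 at the start (raised), 0.008 fully home (within 1.5 mm is home enough). It slides straight down its neck against about 6 N of friction and stays where it is left; at the bottom it meets a stiff springy stop (about 10 N/mm).
- pot_cap (a joint): how far the pot's cap is pushed down, m: 0 to 0.002 at the start (raised), 0.008 fully home (within 1.5 mm is home enough). It slides straight down its neck against about 6 N of friction and stays where it is left; at the bottom it meets a stiff springy stop (about 10 N/mm).
- stub_cap (a joint): how far the stub's cap is pushed down, m: 0 to 0.002 at the start (raised), 0.008 fully home (within 1.5 mm is home enough). It slides straight down its neck against about 6 N of friction and stays where it is left; at the bottom it meets a stiff springy stop (about 10 N/mm).
- dish: loose glass petri dish, 60 mm diameter, 14 mm high, lying on the middle of the shaker platform among the containers. Origin: centre of its underside; z up.
- stopper: loose cork stopper, 26 mm diameter, 24 mm high, on the shaker platform near its +y end. Origin: centre of its underside; z up.
- weight: loose brass weight, 22 mm diameter, 30 mm high, on the shaker platform near its -y end. Origin: centre of its underside; z up.

How it is judged (in metres and radians):
On the way, in this order (a step that is already met when the one before it is completed fails the run):
1. the tall vial's cap is pressed home and let go, the other caps still raised (value of joint vial_cap above 0.0065 m and value of joint each of bottle_cap, pot_cap, stub_cap below 0.005 m and contact force between the fingers and vial below 0.2 N and contact force between the fingers and bottle below 0.2 N and contact force between the fingers and pot below 0.2 N and contact force between the fingers and stub below 0.2 N), for 0.1 s.
2. then the square bottle's cap is pressed home and let go, the pot's still raised (value of joint each of vial_cap, bottle_cap above 0.0065 m and value of joint each of pot_cap, stub_cap below 0.005 m and contact force between the fingers and vial below 0.2 N and contact force between the fingers and bottle below 0.2 N and contact force between the fingers and pot below 0.2 N and contact force between the fingers and stub below 0.2 N), for 0.1 s.
3. then the wide pot's cap is pressed home and let go (value of joint each of vial_cap, bottle_cap, pot_cap above 0.0065 m and value of joint stub_cap below 0.005 m and contact force between the fingers and vial below 0.2 N and contact force between the fingers and bottle below 0.2 N and contact force between the fingers and pot below 0.2 N and contact force between the fingers and stub below 0.2 N), for 0.1 s.
At the end, for the whole second after the job is handed in: caps of vial, bottle and pot within 1.5 mm of home (joint > 0.0065 m), the short pot's cap still raised (< 0.005 m), all four containers upright (tilt < 0.08 rad), at rest and, like dish, stopper and weight, within 20 mm of where they began (value of joint each of vial_cap, bottle_cap, pot_cap above 0.0065 m and value of joint stub_cap below 0.005 m and distance of each of vial, bottle, pot, stub, dish, stopper, weight from where it was at the start of the episode below 0.02 m and angle between each of vial, bottle, pot, stub's own z axis and vertical below 0.08 rad and linear speed of each of vial, bottle, pot, stub below 0.02 m/s); the robot touches nothing.
It fails at once if a container is lifted off the platform (10 mm) (height (world z) of any of vial, bottle, pot, stub above 0.09 m).
It fails at once if a container is tipped (over 0.3 rad) or carried or pushed more than 25 mm (angle between any of vial, bottle, pot, stub's own z axis and vertical above 0.3 rad or distance of any of vial, bottle, pot, stub from where it was at the start of the episode above 0.025 m).
It fails at once if a container is pressed roughly (over 35 N) (contact force between the fingers and vial above 35 N or contact force between the fingers and bottle above 35 N or contact force between the fingers and pot above 35 N or contact force between the fingers and stub above 35 N).
It fails at once if the cap of the short pot is pushed down (value of joint stub_cap above 0.005 m).
It fails at once if dish, stopper or weight is moved more than 25 mm (distance of any of dish, stopper, weight from where it was at the start of the episode above 0.025 m).
It also fails if it takes over 45 s, if anything falls off the work surface, if the arm or the gripper's body presses on something with over 40 N, if the wrist force passes 120 N, or if a joint passes its speed limit or range.

## Working session

There is one attempt and no reset: what is moved stays moved. The work goes in short steps, Python scripts to look and compute and a tool call to move; the robot and the scene stay as the last step left them, time stands still between calls to the robot, and variables do not carry over. Pictures are saved under pics/ and viewed, at most 10 in all, crops included, and the job is handed in when it is done.

Besides the shell and the picture viewer there is one more tool, called after ">>>" as a command line: name --pt "numbers of a row" for each row, then --argument value for the rest. carry_out: Moves the arm, as the interface text tells. Its arguments: {"type":"object","properties":{"plan":{"type":"array","items":{"type":"array","items":{"type":"number"}}},"grip":{"type":"number"},"newtons":{"type":"number"}},"required":["plan"]}

```bash
mkdir -p pics; python3 - <<'E'
from cell import *
import cv2
s=sense();print({k:s[k] for k in("time_s","eef_pos","orientation","wrist_force","grip_width")})
for n in("top","scene"):
    im=read_camera(n);cv2.imwrite(f"pics/{n}0.png",im[:,:,::-1]);c=calibration(n);print(n,c)
E
```

```text
{'time_s': 0.0, 'eef_pos': array([237.95834768, 577.63716885, 214.05869346]), 'orientation': array([-6.09877452e-01, -3.08153729e+00,  1.72247852e-03]), 'wrist_force': array([-0.92369943, -0.1546308 , -0.2238134 ]), 'grip_width': 1.0045171076631274}
top {'fx': 369.0174129873381, 'fy': 369.0174129873381, 'cx': 316.66546162936214, 'cy': 196.5846734720685, 'world_to_cam': array([[-5.97821026e-03, -9.99904775e-01, -1.24379597e-02,
         4.07293241e+01],
       [ 9.98397561e-01, -6.66821294e-03,  5.61946997e-02,
        -5.63229321e+02],
       [-5.62722875e-02, -1.20820849e-02,  9.98342353e-01,
        -7.48999162e+02],
       [ 0.00000000e+00,  0.00000000e+00,  0.00000000e+00,
         1.00000000e+00]])}
scene {'fx': 430.44575278529527, 'fy': 430.44575278529527, 'cx': 317.70117665814, 'cy': 202.25491356566434, 'world_to_cam': array([[-7.23004685e-01,  6.90779482e-01,  9.37725694e-03,
         3.97106951e+02],
       [-5.02358397e-01, -5.35014558e-01,  6.79260969e-01,
         2.11606706e+02],
       [ 4.74236509e-01,  4.86398119e-01,  7.33836905e-01,
        -9.97615057e+02],
       [ 0.00000000e+00,  0.00000000e+00,  0.00000000e+00,
         1.00000000e+00]])}
```

View pics/top0.png

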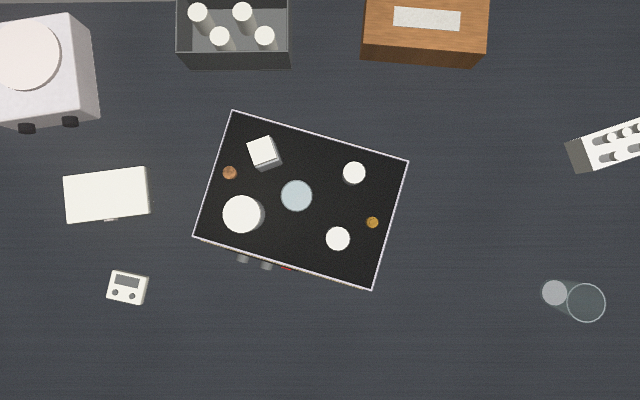

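View pics/scene0.png

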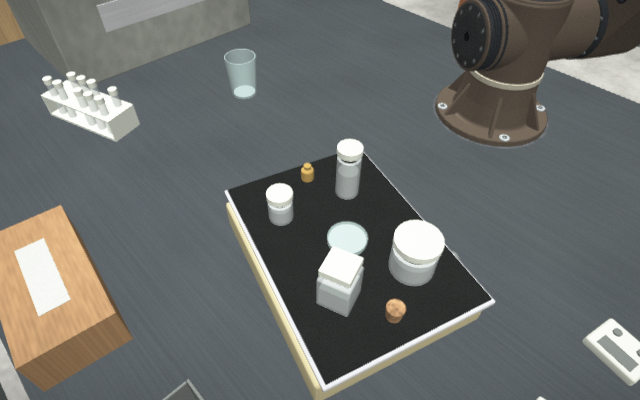

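Both views show the platform rotated by about 15°. In the top view the vial cap is at about (338,238), the stub at (354,172), the bottle at (262,150), and the pot at (241,214). The scene view confirms that the tall vial is the one nearest the robot. Next I'll measure the centres in an enlarged crop and cross-check them with the scene camera.

```bash
cat > h.py <<'E'
from cell import *
import numpy as np, cv2
from scipy.spatial.transform import Rotation as R
def unproj(n,u,v,z,c=None):
    c=c or calibration(n);W=np.array(c["world_to_cam"]);d=np.array([(u-c["cx"])/c["fx"],-(v-c["cy"])/c["fy"],-1])
    o=-W[:3,:3].T@W[:3,3];r=W[:3,:3].T@d;return o+r*(z-o[2])/r[2]
def proj(n,p,c=None):
    c=c or calibration(n);W=np.array(c["world_to_cam"]);q=W[:3,:3]@p+W[:3,3]
    return np.array([c["cx"]-c["fx"]*q[0]/q[2],c["cy"]+c["fy"]*q[1]/q[2]])
def totool(p):
    s=sense();return R.from_rotvec(s["orientation"]).inv().apply(np.array(p)-s["eef_pos"])
E
python3 - <<'E'
from h import *
im=cv2.imread("pics/top0.png")
cv2.imwrite("pics/crop.png",cv2.resize(im[125:260,205:395],None,fx=4,fy=4,interpolation=cv2.INTER_CUBIC))
m=(im.min(2)>215).astype(np.uint8);n,l,st,ce=cv2.connectedComponentsWithStats(m)
for i in range(1,n):
    if 190<ce[i][0]<410 and 110<ce[i][1]<280 and st[i][4]>50:print(ce[i].round(1),st[i])
for k,uv,h in(("vial",(338,238.5),174),("bottle",(261.5,150),157),("pot",(241.5,214),144),("stub",(354,172.5),135)):
    p=unproj("top",*uv,h);print(k,p.round(1),"scene px",proj("scene",p).round(1))
E
```

```text
[260.9 149.8] [246 135  30  30 562]
[353.7 172. ] [343 162  22  21 362]
[240.9 213.6] [ 223  195   37   38 1088]
[337.3 238.1] [326 227  24  23 424]
vial [485.8   0.8 174. ] scene px [350.1 144.8]
bottle [635.8 129.1 157. ] scene px [341.  260.6]
pot [527.  165.5 144. ] scene px [418.7 235.9]
stub [598.7 -30.  135. ] scene px [279.9 189.5]
```

View pics/crop.png

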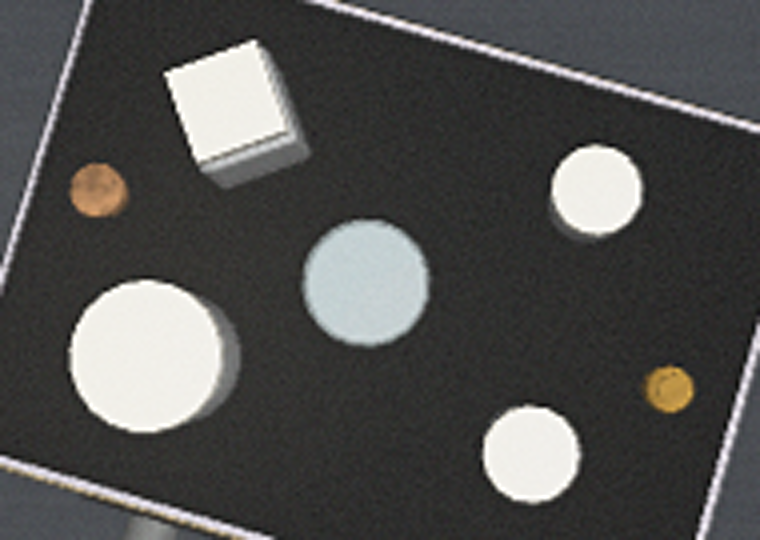

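The crop centres are vial (337.8,238.5), bottle (262.3,150.2) and pot (241.5,214). Reprojected into the scene view they land on the caps within a few pixels. Next I'll close the fingers and go above the vial.

```bash
python3 - <<'E'
from h import *
for u,v,h in((337.8,238.5,174),(262.3,150.2,157),(241.5,214,144)):
    p=unproj("top",u,v,h);print(p.round(1),totool([p[0],p[1],230]).round(1))
print(R.from_rotvec(sense()["orientation"]).as_matrix().round(4))
E
```

```text
[485.8   1.1 174. ] [-448.8 -438.7  -15.5]
[635.4 127.7 157. ] [-538.9 -264.6  -15.7]
[527.  165.5 144. ] [-424.3 -271.   -15.6]
[[-9.246e-01  3.809e-01 -5.000e-04]
 [ 3.809e-01  9.246e-01 -9.000e-04]
 [ 1.000e-04 -1.000e-03 -1.000e+00]]
```

>>> carry_out --pt "0 0 -0.025 0" --pt "-0.225 -0.22 -0.025 0" --pt "-0.225 -0.22 -0.025 0" --pt "-0.225 -0.22 -0.025 0" --pt "-0.225 -0.22 -0.025 0" --pt "-0.225 -0.22 -0.025 0" --pt "-0.225 -0.22 -0.025 0" --pt "-0.225 -0.22 -0.025 0" --pt "-0.225 -0.22 -0.025 0" --pt "-0.225 -0.22 -0.025 0" --grip 0 --newtons 20

```text
time_s: 0.93
eef_pos: [363.4, 285.6, 239.6]
orientation: [0.615, 3.081, -0.001]
wrist_force: [0.9, 0.4, 1.0]
grip_width: 0.359
gripper_force: 0.0
```

>>> carry_out --pt "-0.224 -0.219 0 0" --pt "-0.224 -0.219 0 0" --pt "-0.224 -0.219 0 0" --pt "-0.224 -0.219 0 0" --pt "-0.224 -0.219 0 0" --pt "-0.224 -0.219 0 0" --pt "-0.224 -0.219 0 0" --pt "-0.224 -0.219 0 0" --pt "-0.224 -0.219 0 0" --pt "-0.224 -0.219 0 0"

```text
time_s: 1.77
eef_pos: [486.2, 0.6, 239.2]
orientation: [-0.613, -3.08, -0.0]
wrist_force: [-0.7, 0.2, -0.9]
grip_width: 0.004
gripper_force: 0.0
```

```bash
python3 - <<'E'
from h import *
s=sense();print({k:s[k].round(2) if hasattr(s[k],'round') else s[k] for k in("time_s","eef_pos","orientation","wrist_force","wrist_torque","grip_width","joint_pos","joint_velocities")})
print("shift",totool([485.8,1.1,200]).round(1))
c=calibration("wrist");im=read_camera("wrist")
for p in([485.8,1.1,174],[635.4,127.7,157],[527,165.5,144]):
    q=proj("wrist",np.array(p),c);print(q.round(1))
    if abs(q).max()<2000:cv2.drawMarker(im,tuple(int(x) for x in q),(255,0,0),0,12)
cv2.imwrite("pics/w1.png",im[:,:,::-1])
E
```

```text
{'time_s': 1.7667, 'eef_pos': array([486.17,   0.57, 239.17]), 'orientation': array([-0.61, -3.08, -0.  ]), 'wrist_force': array([-0.67,  0.16, -0.91]), 'wrist_torque': array([ 0.04,  0.  , -0.03]), 'grip_width': 0.0036589535443623837, 'joint_pos': array([-0.13,  0.27,  1.86,  0.  ,  1.02, -1.31]), 'joint_velocities': array([ 0.04, -0.01,  0.02,  0.  ,  0.  ,  0.01])}
shift [ 0.5  0.3 39.2]
[323.1 207.4]
[506.6 291.5]
[512.4 169.9]
```

View pics/w1.png

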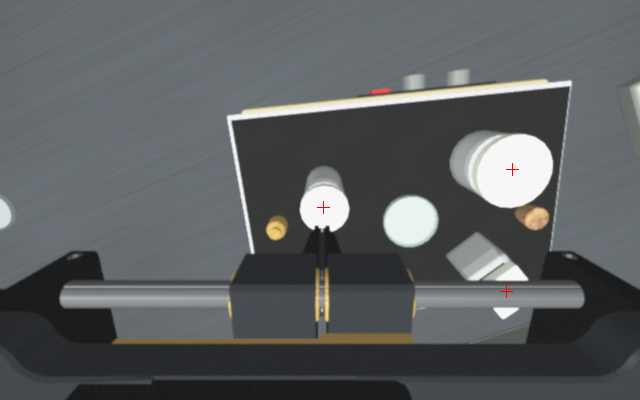

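The wrist view agrees with the estimate. The vial cap is centred at about (324,207), and the marker at (323,207). The pot is at about (512,170), and the bottle is partly hidden at about (507,291). Going down over the vial.

>>> carry_out --pt "0 0 0.03 0" --pt "0 0 0.055 0" --pt "0 0 0.06 0" --pt "0 0 0.06 0"

```text
time_s: 2.15
eef_pos: [485.1, 2.2, 178.7]
orientation: [-0.607, -3.079, 0.0]
wrist_force: [1.3, -0.2, -0.2]
grip_width: 0.0
gripper_force: 0.0
```

>>> carry_out --pt "0 0 0.001 0" --pt "0 0 0.002 0" --pt "0 0 0.003 0" --pt "0 0 0.004 0" --pt "0 0 0.005 0" --pt "0 0 0.006 0" --pt "0 0 0.007 0" --pt "0 0 0.008 0" --pt "0 0 0.008 0"

```text
time_s: 2.9
eef_pos: [486.2, 0.9, 172.0]
orientation: [0.61, 3.081, 0.0]
wrist_force: [0.4, 0.7, 3.1]
grip_width: 0.007
gripper_force: 1.7
```

>>> carry_out --pt "0 0 0.0005 0" --pt "0 0 0.001 0" --pt "0 0 0.0015 0" --pt "0 0 0.002 0" --pt "0 0 0.0025 0" --pt "0 0 0.003 0" --pt "0 0 0.003 0"

```text
time_s: 3.48
eef_pos: [486.2, 0.9, 169.0]
orientation: [0.61, 3.081, 0.0]
wrist_force: [-0.2, 0.1, 4.4]
grip_width: 0.005
gripper_force: 2.3
```

>>> carry_out --pt "0 0 0.0005 0" --pt "0 0 0.001 0" --pt "0 0 0.0015 0" --pt "0 0 0.0015 0"

```text
time_s: 3.82
eef_pos: [486.2, 0.9, 167.5]
orientation: [0.61, 3.081, 0.0]
wrist_force: [-0.5, -0.4, 5.3]
grip_width: 0.005
gripper_force: 2.3
```

>>> carry_out --pt "0 0 0.0004 0" --pt "0 0 0.0008 0" --pt "0 0 0.0008 0"

```text
time_s: 4.07
eef_pos: [486.3, 0.9, 166.8]
orientation: [0.61, 3.081, 0.0]
wrist_force: [-0.4, 0.2, 6.2]
grip_width: 0.002
gripper_force: 3.1
```

>>> carry_out --pt "0 0 0.0003 0" --pt "0 0 0.0006 0" --pt "0 0 0.0006 0"

```text
time_s: 4.32
eef_pos: [486.3, 0.9, 166.4]
orientation: [0.61, 3.081, 0.0]
wrist_force: [-2.3, -0.1, 9.1]
grip_width: 0.004
gripper_force: 4.3
```

>>> carry_out --pt "0 0 0.0003 0" --pt "0 0 0.0005 0" --pt "0 0 0.0005 0"

```text
time_s: 4.57
eef_pos: [486.3, 0.9, 166.1]
orientation: [0.61, 3.08, 0.0]
wrist_force: [-2.1, 0.5, 11.3]
grip_width: 0.002
gripper_force: 5.3
```

The vial cap is at its springy stop (11 N at 166 mm). Next I'll lift off, hold, and work out the shift to the bottle.

>>> carry_out --pt "0 0 -0.002 0" --pt "0 0 -0.01 0" --pt "0 0 -0.035 0" --pt "0 0 -0.045 0" --pt "0 0 -0.045 0" --pt "0 0 -0.045 0"

```text
time_s: 5.07
eef_pos: [486.0, 0.9, 210.5]
orientation: [0.61, 3.081, 0.0]
wrist_force: [0.8, -0.9, -0.0]
grip_width: 0.002
gripper_force: 0.0
```

```bash
python3 - <<'E'
from h import *
s=sense();print(s["eef_pos"],s["wrist_force"]);print(totool([635.4,127.7,210]).round(1))
E
```

```text
[486.01463393   0.94344894 210.52767751] [ 0.75905455 -0.94992451 -0.01926354]
[-89.8 174.1   0.7]
```

>>> carry_out --pt "-0.09 0.174 0 0" --pt "-0.09 0.174 0 0" --pt "-0.09 0.174 0 0" --pt "-0.09 0.174 0 0" --pt "-0.09 0.174 0 0" --pt "-0.09 0.174 0 0" --pt "-0.09 0.174 0 0" --pt "-0.09 0.174 0 0"

```text
time_s: 5.73
eef_pos: [634.6, 127.3, 209.0]
orientation: [-0.609, -3.08, 0.001]
wrist_force: [-0.3, -0.3, 0.6]
grip_width: 0.003
gripper_force: 0.0
```

```bash
python3 - <<'E'
from h import *
print(sense()["eef_pos"].round(1))
c=calibration("wrist");im=read_camera("wrist")
for p in([485.8,1.1,167],[635.4,127.7,157],[527,165.5,144]):
    q=proj("wrist",np.array(p),c);print(q.round(1))
    cv2.drawMarker(im,tuple(int(x) for x in q),(255,0,0),0,12)
cv2.imwrite("pics/w2.png",im[:,:,::-1])
E
```

```text
[634.6 127.3 209. ]
[60.3 90.5]
[323.6 214.2]
[314.8  55.5]
```

View pics/w2.png

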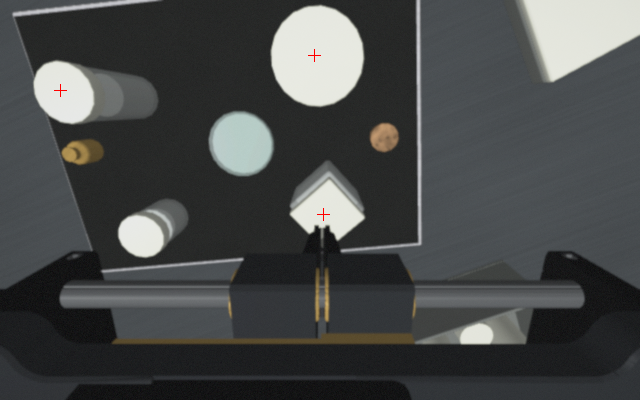

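The bottle cap corners at (290,214), (365,217) and (328,178) put its centre at about (327,215), so I'll shift 2 mm along +y. The vial cap is down, the stub is raised, and everything is still in place. Going down on the bottle.

>>> carry_out --pt "0 0.002 0.02 0" --pt "0 0.002 0.04 0" --pt "0 0.002 0.047 0" --pt "0 0.002 0.047 0"

```text
time_s: 6.12
eef_pos: [635.1, 128.6, 161.9]
orientation: [-0.611, -3.079, 0.001]
wrist_force: [0.3, 0.6, 0.4]
grip_width: 0.007
gripper_force: 0.0
```

>>> carry_out --pt "0 0 0.001 0" --pt "0 0 0.002 0" --pt "0 0 0.003 0" --pt "0 0 0.004 0" --pt "0 0 0.005 0" --pt "0 0 0.006 0" --pt "0 0 0.007 0" --pt "0 0 0.008 0" --pt "0 0 0.008 0"

```text
time_s: 6.87
eef_pos: [636.3, 129.4, 155.7]
orientation: [0.61, 3.081, 0.0]
wrist_force: [-1.3, -0.8, 4.5]
grip_width: 0.005
gripper_force: 2.0
```

>>> carry_out --pt "0 0 0.0006 0" --pt "0 0 0.0012 0" --pt "0 0 0.0018 0" --pt "0 0 0.0024 0" --pt "0 0 0.003 0" --pt "0 0 0.0036 0" --pt "0 0 0.004 0" --pt "0 0 0.004 0"

```text
time_s: 7.53
eef_pos: [636.3, 129.5, 151.8]
orientation: [0.61, 3.081, 0.0]
wrist_force: [-1.7, -0.6, 5.2]
grip_width: 0.005
gripper_force: 2.6
```

>>> carry_out --pt "0 0 0.0005 0" --pt "0 0 0.001 0" --pt "0 0 0.0013 0" --pt "0 0 0.0013 0"

```text
time_s: 7.87
eef_pos: [636.4, 129.5, 150.5]
orientation: [0.61, 3.081, 0.0]
wrist_force: [-1.2, 0.3, 5.6]
grip_width: 0.002
gripper_force: 2.7
```

>>> carry_out --pt "0 0 0.0004 0" --pt "0 0 0.0008 0" --pt "0 0 0.0008 0"

```text
time_s: 8.12
eef_pos: [636.4, 129.5, 149.9]
orientation: [0.61, 3.081, 0.0]
wrist_force: [-1.8, -0.6, 6.3]
grip_width: 0.003
gripper_force: 3.3
```

>>> carry_out --pt "0 0 0.0003 0" --pt "0 0 0.0006 0" --pt "0 0 0.0006 0"

```text
time_s: 8.37
eef_pos: [636.4, 129.5, 149.5]
orientation: [0.61, 3.081, 0.001]
wrist_force: [-2.6, -0.8, 8.4]
grip_width: 0.004
gripper_force: 4.4
```

>>> carry_out --pt "0 0 0.0003 0" --pt "0 0 0.0006 0" --pt "0 0 0.0006 0"

```text
time_s: 8.62
eef_pos: [636.4, 129.5, 149.2]
orientation: [0.61, 3.081, 0.001]
wrist_force: [-3.0, -1.0, 10.3]
grip_width: 0.002
gripper_force: 5.3
```

>>> carry_out --pt "0 0 -0.002 0" --pt "0 0 -0.01 0" --pt "0 0 -0.035 0" --pt "0 0 -0.055 0" --pt "0 0 -0.055 0" --pt "0 0 -0.055 0"

```text
time_s: 9.12
eef_pos: [636.6, 129.5, 204.1]
orientation: [0.61, 3.08, 0.001]
wrist_force: [-0.6, -0.8, -0.4]
grip_width: 0.005
gripper_force: 0.0
```

```bash
python3 - <<'E'
from h import *
s=sense();print(s["eef_pos"],s["wrist_force"]);print(totool([527.5,167,204]).round(1))
E
```

```text
[636.57605455 129.46256698 204.09596356] [-0.55181488 -0.77868805 -0.42891207]
[ 1.152e+02 -6.800e+00 -1.000e-01]
```

The bottle is home (about 10 N at 149.2 mm). On to the pot.

>>> carry_out --pt "0.115 -0.007 0 0" --pt "0.115 -0.007 0 0" --pt "0.115 -0.007 0 0" --pt "0.115 -0.007 0 0" --pt "0.115 -0.007 0 0" --pt "0.115 -0.007 0.03 0" --pt "0.115 -0.007 0.05 0" --pt "0.115 -0.007 0.055 0" --pt "0.115 -0.007 0.055 0"

```text
time_s: 9.87
eef_pos: [527.3, 166.3, 146.4]
orientation: [-0.61, -3.079, 0.002]
wrist_force: [0.2, -0.2, 0.0]
grip_width: 0.005
gripper_force: 0.0
```

>>> carry_out --pt "0 0 0.001 0" --pt "0 0 0.002 0" --pt "0 0 0.003 0" --pt "0 0 0.004 0" --pt "0 0 0.005 0" --pt "0 0 0.006 0" --pt "0 0 0.007 0" --pt "0 0 0.008 0" --pt "0 0 0.008 0"

```text
time_s: 10.62
eef_pos: [527.6, 166.8, 140.6]
orientation: [0.61, 3.08, 0.001]
wrist_force: [0.4, -0.5, 3.6]
grip_width: 0.006
gripper_force: 1.9
```

>>> carry_out --pt "0 0 0.0006 0" --pt "0 0 0.0012 0" --pt "0 0 0.0018 0" --pt "0 0 0.0024 0" --pt "0 0 0.003 0" --pt "0 0 0.003 0"

```text
time_s: 11.12
eef_pos: [527.6, 166.8, 137.6]
orientation: [0.61, 3.081, 0.001]
wrist_force: [0.3, -2.2, 4.6]
grip_width: 0.001
gripper_force: 2.3
```

>>> carry_out --pt "0 0 0.0004 0" --pt "0 0 0.0008 0" --pt "0 0 0.001 0" --pt "0 0 0.001 0"

```text
time_s: 11.45
eef_pos: [527.6, 166.8, 136.8]
orientation: [0.61, 3.08, 0.001]
wrist_force: [-0.6, -1.0, 7.3]
grip_width: 0.003
gripper_force: 3.5
```

>>> carry_out --pt "0 0 0.0003 0" --pt "0 0 0.0006 0" --pt "0 0 0.0006 0"

```text
time_s: 11.7
eef_pos: [527.7, 166.8, 136.4]
orientation: [0.61, 3.08, 0.001]
wrist_force: [-1.8, -0.3, 9.6]
grip_width: 0.008
gripper_force: 4.5
```

>>> carry_out --pt "0 0 0.0003 0" --pt "0 0 0.0005 0" --pt "0 0 0.0005 0"

```text
time_s: 11.95
eef_pos: [527.7, 166.8, 136.0]
orientation: [0.61, 3.08, 0.001]
wrist_force: [-1.9, -1.4, 11.0]
grip_width: 0.001
gripper_force: 5.4
```

>>> carry_out --pt "0 0 -0.002 0" --pt "0 0 -0.01 0" --pt "0 0 -0.035 0" --pt "0 0 -0.07 0" --pt "0 0 -0.1 0" --pt "0 0 -0.1 0" --pt "0 0 -0.1 0" --pt "0 0 -0.1 0"

```text
time_s: 12.62
eef_pos: [526.9, 166.7, 234.6]
orientation: [-0.61, -3.081, 0.0]
wrist_force: [-0.9, 0.4, -0.9]
grip_width: 0.006
gripper_force: 0.0
```

```bash
python3 - <<'E'
from h import *
im=read_camera("scene");cv2.imwrite("pics/s2.png",cv2.resize(im[120:350,200:500,::-1],None,fx=2.6,fy=2.6,interpolation=cv2.INTER_CUBIC))
E
```

```text
(no output)
```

View pics/s2.png

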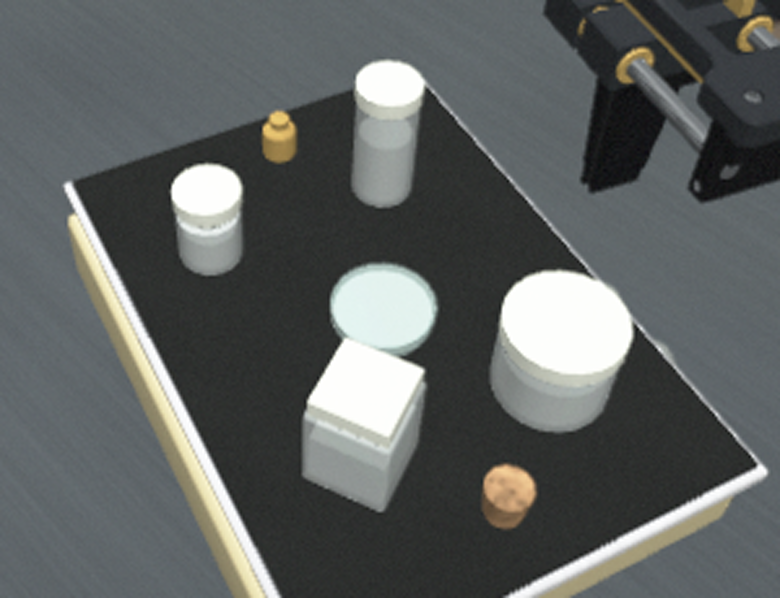

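In this crop the caps on the vial (389,88), bottle (365,390) and pot (565,325) sit down on their bodies. The stub at (207,195) still shows its gap, and nothing else has moved. Handing in.

```bash
python3 -c "
from cell import *
print(hand_in())"
```

```text
the job is handed in; nothing more can be done
None
```

I pressed the vial, bottle and pot caps down to their stops in that order (about 10–11 N each) and left the short pot open; in the last picture nothing else had moved, and the job is handed in, though no verdict came back.

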